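# Empty the tipping mould on the repair bench

## Robot

A 7-joint arm with a two-finger parallel gripper is mounted at the origin on the work surface. World frame = base frame: x ahead of the robot, y to its left, z up, the work surface at z = 0. Lengths are in m, angles in rad, forces in N, time in s.
With the tool pointing down it reaches from about 0.4 to 0.9 m from the base axis. Payload 5.5 kg.
Tool frame: the origin (TCP) lies between the finger pads; the fingertips stand 11 mm ahead of it and the grasp point (between the pads) lies 8 mm behind it; z points along the fingers, y is the line along which they close (so a half turn about z gives the same grasp; the last joint's range is limited). The gripper opens to 85 mm and grips with 20 to 120 N. Pads are 22 mm wide; open, the fingers measure 114 mm over their backs; the gripper's body (76 mm by 85 mm) begins 54 mm behind the grasp point. The pads swing forward as they close: fully open they stand 13 mm farther back than shut.
Start: joints at [-0.91, 0.501, -0.427, 1.55, 0.221, 1.138, -0.21], TCP at [0.252, 0.599, 0.242] pointing down, gripper open.
Joint ranges: [-2.88, 2.88], [-0.31, 2.03], [-1.54, 1.56], [0.2, 2.42], [-1.41, 4.55], [0.19, 2.02], [-2.57, 2.57]. Speed limits (rad/s): [2.57, 2.57, 3.14, 3.14, 3.14, 3.14, 3.14].

## Interface

Orientations are given as [roll, pitch, yaw] about the fixed x, y, z axes, in that order (R = Rz(yaw) Ry(pitch) Rx(roll)).
In Python, from workcell import manip, get_image, get_calibration gives the robot as it stands.
- The arm moves only by the tool carry_out, never from a script. Its argument "steps" is a list of rows, each a list of 2 entries, a list of its own where there are three numbers: the shift along the tool's x, y, z each as a share of 0.05 m, from -1 to 1, then the turn, a rotation vector about the tool's x, y, z each as a share of 5 degrees, from -1 to 1. A call has 1 to 20 rows; each row shifts and turns the commanded pose from where the row before left it, along the tool's axes as they then stand; what a row does not reach is not made up. A row lasts 1/10 s, in which the tool goes at most 50 mm and 8.59 degrees, less where a joint would pass 70% of its speed; a pose out of reach is approached as far as the arm can. A call with a number of a shift or a turn outside -1 to 1 is refused whole. A call with a gripper value outside its range is refused whole. "grip" is the closure, from 0 (fully open) to 1 (shut), set as the call begins (left out, the last holds). The fingers move at their own pace and stop on an object; "grip_force" is the grip in N (left out, the last holds). Time passes only in rows, so rows that do not move let the fingers close. It gives the time, the measured TCP pose, the force, the opening and the grip force at its end, in the units of the state.
- manip.get_obs(): the state, without advancing time (a new reading comes with each control period).
- get_image(name): name is "side" or "top" or "wrist"; returns (picture, depth): 420x560x3 uint8, blue, green, red; 420x560 float32, m along the optical axis (not along the pixel's ray), 0 where there is no reading.
- get_calibration(name): a dict with "fx", "fy", "cx", "cy" (pixels), "world_from_camera" (4x4, takes a point from camera to world coordinates); the wrist camera has in their place "mount" (4x4, takes a point from camera to tool coordinates, whose origin is the TCP and whose axes are the flange's). Camera axes: x right, y up, looking along -z (the intrinsics and any distortion apply to the point x, -y, -z); pixel columns grow to the right and rows downward; lengths in m; the calibration is good to about 2 mm. A picture is of the moment at which its call begins: read the wrist's pose just before it. get_calibration takes no time and is no camera call.
- manip.job_done(): hands the job in; it is judged then, once.
The state is a dict: "t": time; "qpos": joint angles; "joint_vel": joint speeds; "effort": joint torques, N m; "ee_pos": TCP position; "orientation": TCP orientation; "wrist_force": force on the tool from outside, world axes, zero at the start; "moment": the same for the moment, N m; "grip_width": opening from 0.0 (shut) to 1.0 (fully open); "grip_force": force on a finger pad.
Only numpy, scipy, OpenCV 4.12 (cv2) and the standard library are available. Lean on these libraries where they do the work, as an engineer would, in place of code of your own. Each camera call takes 0.05 s, during which the arm holds its last target. There are 200 camera calls.

## Task

Empty the blue casting mould: first lift the cream cover out by its rib and lay it flat on the green pad, wholly on it and square with it, long side along long side. Then use the orange handle to tip the mould to 45 degrees (never past 60), keep it there for a good second so that the brass core drops into the black tray untouched by the gripper, and bring the mould back down fully level and let go. Leave the can, thread cone, jar and screwdriver standing or lying where they are.

Things in the scene. Friction and masses are not known exactly. Their poses are not given: they have to be found in the camera images.
- stand: fixed grey stand under the mould, black catch tray on its +x side. Origin on the table under the mould; x points from handle to tray, z up. Tray: x 52 to 172 mm, 170 mm wide in y, floor 5 mm, walls 45 to 65 mm high. At y = 99 mm stands a quadrant of 6 mm rod, x -37 to 45 mm, 150 mm high; a pin on the mould passes beside it, its red part means 37 to 53 degrees of tip
- mould (a joint): tip angle of the blue mould in rad: 0 level, grows as the handle side is lifted and it tips towards the tray; limit 1.3. Stiff hinge (5 N at the handle), may stay where left. Mould 88 mm long, 140 mm wide, floor 10 mm thick, walls reach 45 mm above the hinge; on the tray side a 96 mm wide gate is open down to the floor
- hinge (a point): middle of the hinge axis, at the underside of the mould's tray-side edge: in the stand's frame (45, 0, 65) mm. The axis is the stand's y. Turns with the mould
- handle (a point): middle of the orange handle, a round bar 12 mm thick, 100 mm long, parallel to the hinge (stand's y), on an arm at each end. Mould level: 128 mm behind (stand's -x) and 60 mm above the hinge, 40 mm behind the mould's back wall and 15 mm above the wall's top; free below. Turns with the mould
- cover: cream cast cover, 72 (x) x 120 (y) x 75 mm high, about 0.2 kg, origin at the centre of its underside, z up. A shell open below: roof top at 40 mm, on it a lifting rib 12 mm thick (x), 70 mm long (y), from 40 to 75 mm height. It starts in the mould's cavity (2 mm play all round), on the cavity floor 75 mm above the table, over the core
- core: brass-coloured hexagonal bar, 26 mm across the flats, 76 mm long along its y, origin at its centre. It starts on the mould's floor inside the hollow cover, roughly parallel to the hinge. It leaves through the gate when the mould is tipped
- pad: fixed green pad, 110 (x) x 160 (y) x 6 mm, origin at the centre of its underside; the top is at 6 mm height
- can: red spray can, 52 mm diameter, 165 mm tall, standing by the pad's far (+x) side; origin at the centre of its underside. Leave alone
- cone: yellow thread cone, 62 mm diameter at the foot, 135 mm tall, standing by the pad's near (-x) side; origin at the centre of its underside. Leave alone
- jar: amber jar, 68 mm diameter, 95 mm tall, standing beside the stand on its -y side; origin at the centre of its underside. Leave alone
- screwdriver: red screwdriver 180 mm long lying along its x beside the stand on its +y side, about 30 mm thick at most. Leave alone
Mind the look-alikes: they are no part of the job. Of the things that look like the cover, the middle-sized one is meant.

How it is judged:
On the way, in this order (a step that is already met when the one before it is completed fails the run):
1. the cover lies flat on the pad, square with it (within 0.2 rad) and centred within 25 mm each way, released and at rest (x of cover in the frame of pad between -0.025 and 0.025 m and y of cover in the frame of pad between -0.025 and 0.025 m and angle between the y axis of cover and the y axis of pad, either way round below 0.2 rad and angle between cover's own z axis and vertical below 0.06 rad and z of cover in the frame of pad between 0.002 and 0.011 m and contact force between the fingers and cover below 0.3 N and linear speed of cover below 0.03 m/s), for 0.2 s.
2. the mould is kept at 45 degrees, within 8 degrees, for 0.8 s (value of joint mould between 0.646 and 0.925 rad), for 0.8 s.
At the end, for the whole second after the job is handed in: mould level (within 0.06 rad) and still; brass core at rest low in the black tray; cover released and at rest, flat on the pad, its centre within 25 mm of the pad's along each pad axis, long sides parallel within 0.2 rad (all of step 1 and value of joint mould below 0.06 rad and velocity of joint mould between -0.05 and 0.05 rad/s and x of core in the frame of stand between 0.05 and 0.172 m and y of core in the frame of stand between -0.085 and 0.085 m and z of core in the frame of stand below 0.05 m and linear speed of core below 0.03 m/s); the robot touches nothing.
It fails at once if the can, thread cone, jar or screwdriver is shifted more than 30 mm (distance of any of can, cone, jar, screwdriver from where it was at the start of the episode above 0.03 m).
It fails at once if the can, thread cone or jar is tipped over (angle between any of can, cone, jar's own z axis and vertical above 0.35 rad).
It fails at once if the mould is tipped past 60 degrees (value of joint mould above 1.047 rad).
It fails at once if the gripper touches the brass core (contact force between the fingers and core above 1 N).
It also fails if it takes over 64 s, if anything falls off the work surface, if the arm or the gripper's body presses on something with over 40 N, if the wrist force passes 120 N, or if a joint passes its speed limit or range.

## Working session

There is one attempt and no reset: what is moved stays moved. The work goes in short steps, Python scripts to look and compute and a tool call to move; the robot and the scene stay as the last step left them, time stands still between calls to the robot, and variables do not carry over. Pictures are saved under pics/ and viewed, at most 10 in all, crops included, and the job is handed in when it is done.

Besides the shell and the picture viewer there is one more tool, called after "Call:" as name(argument=value, ...), one argument or row to a line, values as JSON. carry_out: Moves the arm, as the interface text tells. Its arguments: {"type":"object","properties":{"steps":{"type":"array"},"grip":{"type":"number"},"grip_force":{"type":"number"}},"required":["steps"]}

```bash
mkdir -p pics; ls
python3 - <<'E'
from workcell import manip,get_image,get_calibration
import cv2,numpy as np
for n in ("top","side"):
    im,d=get_image(n); cv2.imwrite(f"pics/{n}0.png",im); np.save(f"{n}0.npy",d)
    c=get_calibration(n); print(n,{k:np.round(v,4).tolist() for k,v in c.items()})
print({k:np.round(v,4).tolist() for k,v in get_calibration("wrist").items()})
print(manip.get_obs())
E
```

```text
pics
top {'fx': 389.2504, 'fy': 389.2504, 'cx': 277.9226, 'cy': 207.5171, 'world_from_camera': [[-0.0287, 0.9885, -0.1487, 0.4175], [-0.9992, -0.0325, -0.0232, -0.0136], [-0.0278, 0.148, 0.9886, 1.1929], [0.0, 0.0, 0.0, 1.0]]}
side {'fx': 426.6955, 'fy': 426.6955, 'cx': 278.2288, 'cy': 207.55, 'world_from_camera': [[0.9991, 0.0143, -0.0406, 0.5208], [-0.0416, 0.5635, -0.825, -0.8501], [0.0111, 0.826, 0.5636, 0.6837], [0.0, 0.0, 0.0, 1.0]]}
{'fx': 335.8352, 'fy': 335.8352, 'cx': 279.0535, 'cy': 203.9031, 'mount': [[-0.0004, 0.9566, 0.2914, 0.0747], [1.0, 0.0001, 0.0009, 0.0003], [0.0009, 0.2914, -0.9566, -0.1315], [0.0, 0.0, 0.0, 1.0]]}
{'t': 0.1, 'qpos': array([-0.90980248,  0.50176974, -0.42677564,  1.55135613,  0.2208127 ,
        1.13831871, -0.2102996 ]), 'joint_vel': array([ 1.12517003e-03, -2.04477155e-03, -8.31763670e-04, -2.81549383e-03,
        2.40356989e-05, -4.55067332e-04,  1.94128973e-03]), 'effort': array([-1.24956470e-02, -5.70809948e+01, -5.83904207e+00, -2.81746477e+01,
        1.04024395e-02,  5.49171382e-03, -8.08081751e-06]), 'ee_pos': array([0.25161994, 0.5986514 , 0.24134599]), 'orientation': array([-3.13979445e+00, -3.40518980e-05,  2.74382702e+00]), 'wrist_force': array([ 0.04551438, -0.34480226, -0.42650242]), 'moment': array([ 0.00779018, -0.00146841, -0.05355836]), 'grip_force': 0.0, 'grip_width': 1.0006622687833395}
```

View pics/top0.png

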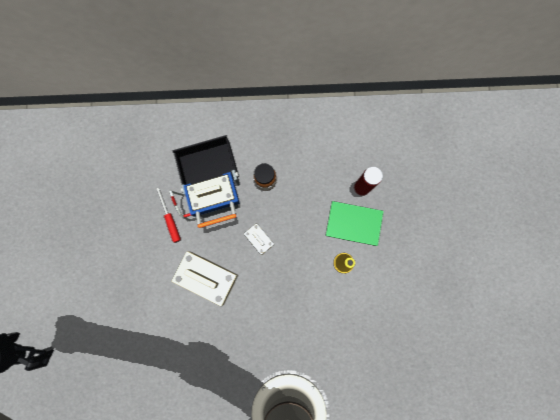

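View pics/side0.png

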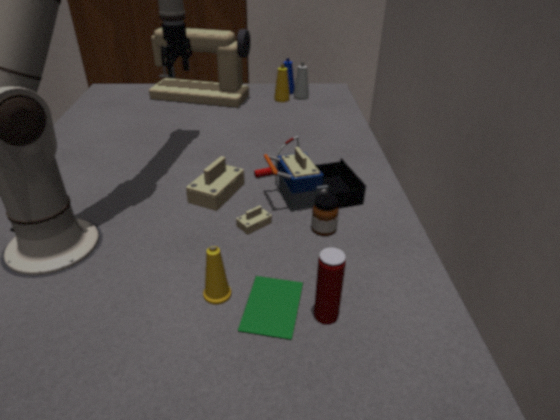

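The top view shows the mould with the cover at about (210,193), the orange handle at (217,221), the pad at (355,223), the can at (370,180), the cone at (345,263) and the jar at (265,177). The other two cream blocks, at (205,278) and (258,239), are decoys. The side view agrees.

```bash
cat > h.py <<'E'
import cv2,numpy as np
from workcell import manip,get_image,get_calibration
def ray(n,uv,z,T=None):
    c=get_calibration(n); T=c["world_from_camera"] if T is None else T; T=np.array(T)
    uv=np.atleast_2d(uv).astype(float)
    d=np.c_[(uv[:,0]-c["cx"])/c["fx"],-(uv[:,1]-c["cy"])/c["fy"],-np.ones(len(uv))]@T[:3,:3].T
    return T[:3,3]+d*((z-T[2,3])/d[:,2])[:,None]
def dep(n,uv,d,T=None):
    c=get_calibration(n); T=c["world_from_camera"] if T is None else T; T=np.array(T)
    uv=np.atleast_2d(uv).astype(int); Z=d[uv[:,1],uv[:,0]]
    p=np.c_[(uv[:,0]-c["cx"])/c["fx"]*Z,-(uv[:,1]-c["cy"])/c["fy"]*Z,-Z]
    return p@T[:3,:3].T+T[:3,3]
def mask(im,lo,hi,box=None):
    m=cv2.inRange(cv2.cvtColor(im,cv2.COLOR_BGR2HSV),lo,hi)
    if box:
        k=np.zeros_like(m);x0,y0,x1,y1=box;k[y0:y1,x0:x1]=255;m&=k
    return m
def rect(P):
    r=cv2.minAreaRect((P[:,:2]*1000).astype(np.float32)); b=cv2.boxPoints(r)
    e=b[1]-b[0],b[2]-b[1]; l=max(e,key=np.linalg.norm)
    return np.round(r[0],1),np.round(sorted(r[1]),1),round(float(np.degrees(np.arctan2(l[1],l[0]))%180),2)
def px(m): return np.argwhere(m)[:,::-1]
E
python3 - <<'E'
from h import *
im=cv2.imread("pics/top0.png"); d=np.load("top0.npy")
for nm,lo,hi,box,z in [("pad",(45,100,60),(75,255,255),(320,195,390,250),.006),
  ("blue",(100,120,50),(125,255,255),(170,160,245,225),.110),
  ("handle",(5,130,120),(18,255,255),(190,205,245,232),.128),
  ("cream",(15,5,150),(40,90,255),(188,175,234,212),.115)]:
    u=px(mask(im,lo,hi,box)); P=ray("top",u,z); D=dep("top",u,d)
    print(nm,len(u),rect(P),"depth z pct",np.round(np.percentile(D[:,2],[5,50,95]),3), "depth mean",D.mean(0).round(3))
# rib by depth
vv,uu=np.mgrid[170:235,165:250]; u=np.c_[uu.ravel(),vv.ravel()]
D=dep("top",u,d); k=(D[:,2]>.138)&(D[:,2]<.165); print("rib",k.sum(),rect(D[k]),D[k].mean(0)); 
k=(D[:,2]>.106)&(D[:,2]<.122);print("roof",rect(D[k]))
cv2.imwrite("pics/z.png",cv2.resize(im[130:260,140:280],None,fx=5,fy=4.5,interpolation=2))
for nm,box in (("jar",(245,155,285,195)),("can",(350,160,390,200)),("cone",(330,248,362,280)),("tray",(170,130,245,190)),("sd",(150,180,185,250))):
    x0,y0,x1,y1=box; vv,uu=np.mgrid[y0:y1,x0:x1];D=dep("top",np.c_[uu.ravel(),vv.ravel()],d)
    k=D[:,2]>.02;print(nm,rect(D[k]),D[k,2].max().round(3))
E
```

```text
pad 1856 (array([ 541.2, -216.6]), array([109.1, 158. ]), 76.85) depth z pct [0.001 0.005 0.009] depth mean [ 0.54  -0.216  0.01 ]
blue 341 (array([628.4, 202.3]), array([ 92. , 141.7]), 104.35) depth z pct [0.086 0.109 0.113] depth mean [0.615 0.193 0.114]
handle 160 (array([547.5, 182. ]), array([ 11.5, 107.2]), 103.95) depth z pct [0.125 0.129 0.133] depth mean [0.547 0.182 0.128]
cream 423 (array([619.3, 199.1]), array([ 95.8, 118.2]), 104.06) depth z pct [0.11  0.115 0.15 ] depth mean [0.636 0.211 0.122]
rib 169 (array([620.7, 238.8]), array([ 33.3, 137.9]), 95.72) [0.62629397 0.22592021 0.14760944]
roof (array([610.2, 215.9]), array([119. , 171.3]), 104.64)
jar (array([564.2,  37.4]), array([ 67. , 303.4]), 6.71) 1.193
can (array([ 535. , -146.8]), array([ 51.5, 351.4]), 139.75) 1.193
cone (array([ 424.5, -102.2]), array([ 49.8, 176.8]), 88.42) 1.193
tray (array([590.2, 168.2]), array([189.9, 464.1]), 24.23) 1.193
sd (array([503.1, 211.1]), array([161.3, 453.1]), 49.55) 1.193
```

View pics/z.png

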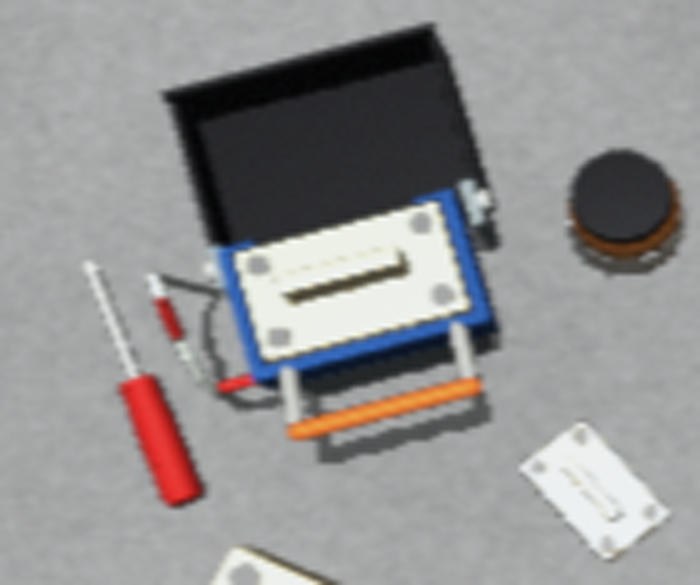

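Handle, mould and pad sizes match what was given, and the stand yaw is about 14.2°. Next I turn the tool and go above the mould.

Call:
carry_out(
  steps=[
    [[0, 0, -0.1], [0, 0, 1]],
    [[0, 0, -0.1], [0, 0, 1]],
    [[0, 0, -0.1], [0, 0, 1]],
    [[0, 0, -0.1], [0, 0, 1]],
    [[0, 0, -0.1], [0, 0, 1]],
    [[0, 0, -0.1], [0, 0, 1]],
    [[0, 0, 0], [0, 0, 1]],
    [[0, 0, 0], [0, 0, 1]],
    [[0, 0, 0], [0, 0, 1]],
    [[0, 0, 0], [0, 0, 1]],
    [[0, 0, 0], [0, 0, 0.6]],
  ],
  grip=0.3,
)

```text
t: 1.2
ee_pos: [0.2516, 0.5989, 0.2717]
orientation: [-3.141, 0.001, 1.816]
wrist_force: [-0.5, 0.9, 1.2]
grip_width: 0.7
grip_force: 0.0
```

Call:
carry_out(
  steps=[
    [[-0.2, 0.1, 0], [0, 0, 0]],
    [[-0.5, 0.28, 0], [0, 0, 0]],
    [[-0.5, 0.28, 0], [0, 0, 0]],
    [[-0.5, 0.28, 0], [0, 0, 0]],
    [[-0.5, 0.28, 0], [0, 0, 0]],
    [[-0.5, 0.28, 0], [0, 0, 0]],
    [[-0.5, 0.28, 0], [0, 0, 0]],
    [[-0.5, 0.28, 0], [0, 0, 0]],
    [[-0.5, 0.28, 0], [0, 0, 0]],
    [[-0.5, 0.28, 0], [0, 0, 0]],
    [[-0.5, 0.28, 0], [0, 0, 0]],
    [[-0.5, 0.28, 0], [0, 0, 0]],
    [[-0.5, 0.28, 0], [0, 0, 0]],
    [[-0.5, 0.28, 0], [0, 0, 0]],
    [[-0.5, 0.28, 0], [0, 0, 0]],
    [[-0.5, 0.28, 0], [0, 0, 0]],
    [[-0.5, 0.28, 0], [0, 0, 0]],
    [[-0.5, 0.28, 0], [0, 0, 0]],
    [[-0.5, 0.28, 0], [0, 0, 0]],
    [[-0.34, 0.2, 0], [0, 0, 0]],
  ],
)

```text
t: 3.2
ee_pos: [0.6289, 0.1988, 0.2719]
orientation: [-3.141, 0.001, 1.817]
wrist_force: [-1.0, -0.6, 0.4]
grip_width: 0.698
grip_force: 0.0
```

```bash
cat >> h.py <<'E'
from scipy.spatial.transform import Rotation as Ro
def tool():
    o=manip.get_obs(); T=np.eye(4);T[:3,:3]=Ro.from_euler("xyz",o["orientation"]).as_matrix();T[:3,3]=o["ee_pos"];return T,o
def wrist(f):
    T,o=tool(); im,d=get_image("wrist"); cv2.imwrite(f,im); W=T@np.array(get_calibration("wrist")["mount"])
    print("t",o["t"],"pos",o["ee_pos"].round(4),"rpy",np.degrees(o["orientation"]).round(2),"w",round(o["grip_width"],3))
    return im,d,T,W
E
python3 - <<'E'
from h import *
im,d,T,W=wrist("pics/w1.png")
vv,uu=np.mgrid[0:420,0:560];u=np.c_[uu.ravel(),vv.ravel()];D=dep("wrist",u,d,W)
near=np.linalg.norm(D[:,:2]-[.628,.202],axis=1)<.1
for nm,a,b in (("rib",.143,.157),("roof",.108,.122)):
    k=(D[:,2]>a)&(D[:,2]<b)&near
    m=k.reshape(420,560).astype(np.uint8); n,l,s,c=cv2.connectedComponentsWithStats(m)
    i=1+s[1:,4].argmax(); kk=(l==i).ravel(); print(nm,s[i],rect(D[kk]),D[kk].mean(0).round(4), np.median(D[kk,2]))
E
```

```text
t 3.2 pos [0.6289 0.1988 0.2719] rpy [-1.7996e+02  8.0000e-02  1.0411e+02] w 0.698
rib [ 275  150   16   87 1311] (array([630.2, 203.2]), array([11.8, 70.2]), 103.93) [0.6295 0.2056 0.1495] 0.14956403071587826
roof [  190   102   143   153 13132] (array([612.3, 198.5]), array([120.9, 140.1]), 104.32) [0.622  0.2073 0.1137] 0.11447911584018158
```

View pics/w1.png

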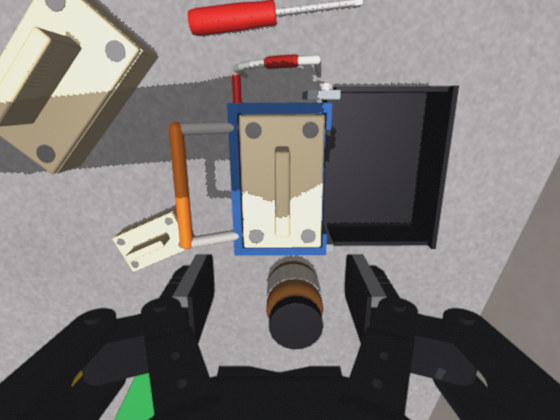

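The wrist view shows the rib at about (283,193) px, inside the blue mould. It measures 11.8 x 70.2 mm at z = 0.1496, as expected. I go down on it.

Call:
carry_out(
  steps=[
    [[0.08, 0.05, 0.2], [0, 0, 0]],
    [[0, 0, 0.4], [0, 0, 0]],
    [[0, 0, 0.5], [0, 0, 0]],
    [[0, 0, 0.5], [0, 0, 0]],
    [[0, 0, 0.5], [0, 0, 0]],
    [[0, 0, 0.4], [0, 0, 0]],
    [[0, 0, 0.22], [0, 0, 0]],
    [[0, 0, 0.1], [0, 0, 0]],
    [[0, 0, 0], [0, 0, 0]],
  ],
)

```text
t: 4.15
ee_pos: [0.6284, 0.2078, 0.1308]
orientation: [-3.141, -0.001, 1.82]
wrist_force: [0.6, -0.9, 0.2]
grip_width: 0.7
grip_force: 0.0
```

Call:
carry_out(
  steps=[
    [[0, 0, 0], [0, 0, 0]],
    [[0, 0, 0], [0, 0, 0]],
    [[0, 0, 0], [0, 0, 0]],
    [[0, 0, 0], [0, 0, 0]],
    [[0, 0, 0], [0, 0, 0]],
    [[0, 0, 0], [0, 0, 0]],
    [[0, 0, 0], [0, 0, 0]],
  ],
  grip=1,
  grip_force=50,
)

```text
t: 4.85
ee_pos: [0.6297, 0.207, 0.1323]
orientation: [3.14, -0.0, 1.819]
wrist_force: [-1.1, -0.5, 5.4]
grip_width: 0.13
grip_force: 50.8
```

Call:
carry_out(
  steps=[
    [[0, 0, -0.05], [0, 0, 0]],
    [[0, 0, -0.1], [0, 0, 0]],
    [[0, 0, -0.15], [0, 0, 0]],
    [[0, 0, -0.2], [0, 0, 0]],
    [[0, 0, -0.25], [0, 0, 0]],
    [[0, 0, -0.3], [0, 0, 0]],
    [[0, 0, -0.4], [0, 0, 0]],
    [[0, 0, -0.4], [0, 0, 0]],
    [[0, 0, -0.4], [0, 0, 0]],
    [[0, 0, -0.3], [0, 0, 0]],
    [[0, 0, -0.15], [0, 0, 0]],
    [[0, 0, 0], [0, 0, 0]],
  ],
)

```text
t: 6.05
ee_pos: [0.6298, 0.2071, 0.268]
orientation: [3.139, -0.0, 1.819]
wrist_force: [0.0, 0.6, -2.9]
grip_width: 0.128
grip_force: 49.7
```

Run:
```python
from h import *
im,d,T,W=wrist("pics/w2.png")
# can/cone feet from side view0
s=cv2.imread("pics/side0.png")
for n,lo,hi,b in (("can",(0,100,30),(8,255,255),(310,245,350,330)),("can2",(170,100,30),(180,255,255),(310,245,350,330)),("cone",(18,120,80),(32,255,255),(195,240,240,308))):
    u=px(mask(s,lo,hi,b)); 
    if len(u)<50: continue
    low=u[u[:,1].argmax()];print(n,u.min(0),u.max(0),ray("side",[[u[:,0].mean(),u[:,1].max()]],0).round(3))
vv,uu=np.mgrid[0:420,0:560];u=np.c_[uu.ravel(),vv.ravel()];D=dep("wrist",u,d,W)
rel=(D-T[:3,3])@T[:3,:3]  # in tool
k=(rel[:,2]>.004)&(rel[:,2]<.03)&(abs(rel[:,0])<.08)&(abs(rel[:,1])<.06)
hsv=cv2.cvtColor(im,cv2.COLOR_BGR2HSV).reshape(-1,3);k&=hsv[:,2]>60
print("roof in tool",rect(rel[k]),rel[k].mean(0))
```

```text
t 6.05 pos [0.6298 0.2071 0.268 ] rpy [ 1.7985e+02 -2.0000e-02  1.0421e+02] w 0.128
can [314 261] [344 322] [[ 0.655 -0.267  0.   ]]
can2 [314 260] [344 323] [[ 0.654 -0.269  0.   ]]
cone [203 247] [230 303] [[ 0.418 -0.207  0.   ]]
roof in tool (array([-3.5, -0.1]), array([ 72.4, 119.6]), 179.92) [ 0.02679765 -0.00017952  0.0175097 ]
```

View pics/w2.png

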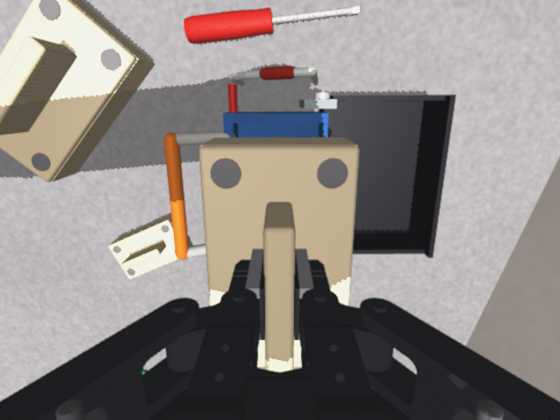

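The cover is held square and hangs 3.5 mm along tool -x from the TCP. Now I carry it to the pad, whose target is TCP (0.542, -0.213) at yaw 76.85°.

Call:
carry_out(
  steps=[
    [[-0.1, -0.05, 0], [0, 0, 0]],
    [[-0.25, -0.12, 0], [0, 0, 0]],
    [[-0.4, -0.2, 0], [0, 0, 0]],
    [[-0.46, -0.224, 0], [0, 0, 0]],
    [[-0.46, -0.224, 0], [0, 0, 0]],
    [[-0.46, -0.224, 0], [0, 0, 0]],
    [[-0.46, -0.224, 0], [0, 0, 0]],
    [[-0.46, -0.224, 0], [0, 0, 0]],
    [[-0.46, -0.224, 0], [0, 0, 0]],
    [[-0.46, -0.224, 0], [0, 0, 0]],
    [[-0.46, -0.224, 0], [0, 0, 0]],
    [[-0.46, -0.224, 0], [0, 0, 0]],
    [[-0.46, -0.224, 0], [0, 0, 0]],
    [[-0.46, -0.224, 0], [0, 0, 0]],
    [[-0.46, -0.224, 0], [0, 0, 0]],
    [[-0.46, -0.224, 0], [0, 0, 0]],
    [[-0.4, -0.2, 0], [0, 0, 0]],
    [[-0.3, -0.15, 0], [0, 0, 0]],
    [[-0.2, -0.1, 0], [0, 0, 0]],
    [[-0.1, -0.05, 0], [0, 0, 0]],
  ],
)

```text
t: 8.1
ee_pos: [0.5394, -0.216, 0.2658]
orientation: [-3.14, -0.0, 1.816]
wrist_force: [-0.1, 0.4, -1.2]
grip_width: 0.126
grip_force: 49.7
```

Call:
carry_out(
  steps=[
    [[0, 0, 0], [0, 0, 0.3]],
    [[0, 0, 0], [0, 0, 0.9]],
    [[0, 0, 0], [0, 0, 1]],
    [[0, 0, 0], [0, 0, 1]],
    [[0, 0, 0], [0, 0, 1]],
    [[0, 0, 0], [0, 0, 0.9]],
    [[0, 0, 0], [0, 0, 0.36]],
    [[0, 0, 0], [0, 0, 0]],
    [[0, 0, 0], [0, 0, 0]],
  ],
)

```text
t: 9.0
ee_pos: [0.5409, -0.2136, 0.2662]
orientation: [-3.142, -0.0, 1.344]
wrist_force: [0.5, -0.3, -1.9]
grip_width: 0.132
grip_force: 49.7
```

Run:
```python
from h import *
im,d,T,W=wrist("pics/w3.png")
m=mask(im,(45,100,40),(75,255,255)); u=px(m); P=ray("wrist",u,.006,W); print("pad",len(u),rect(P))
for a in (60,66,70,74,78,82,84): pass
t,dd=get_image("top"); cv2.imwrite("pics/t3.png",t)
e=(np.array([.5412,-.2166,.0633])-T[:3,3])@T[:3,:3]; print("pad centre in tool",e.round(4), "share x,y,z incl. -3.5mm:",((e+[.0035,0,0])/.05).round(3))
```

```text
t 9.0 pos [ 0.5409 -0.2136  0.2662] rpy [-1.800e+02 -1.000e-02  7.703e+01] w 0.132
pad 3352 (array([ 553.5, -160.5]), array([ 38.5, 108.3]), 167.0)
pad centre in tool [-0.0029  0.001   0.2029] share x,y,z incl. -3.5mm: [0.012 0.02  4.059]
```

View pics/w3.png

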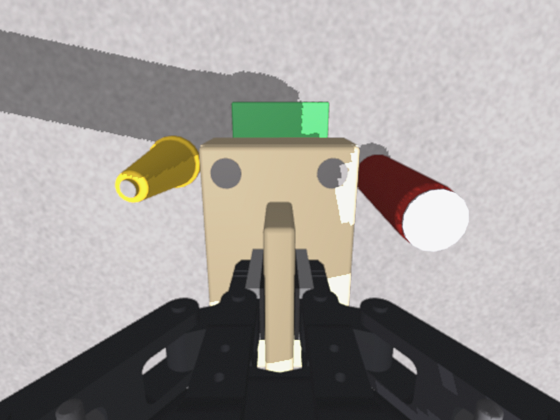

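The wrist view shows the pad's far end at (280,118) px, centred and parallel behind the cover. The can at (435,220) and the cone at (130,187) are clear on either side. I lower the cover.

Call:
carry_out(
  steps=[
    [[0.01, 0.02, 0.1], [0, 0, 0]],
    [[0, 0, 0.3], [0, 0, 0]],
    [[0, 0, 0.45], [0, 0, 0]],
    [[0, 0, 0.5], [0, 0, 0]],
    [[0, 0, 0.5], [0, 0, 0]],
    [[0, 0, 0.5], [0, 0, 0]],
    [[0, 0, 0.5], [0, 0, 0]],
    [[0, 0, 0.4], [0, 0, 0]],
    [[0, 0, 0.3], [0, 0, 0]],
    [[0, 0, 0.2], [0, 0, 0]],
    [[0, 0, 0.1], [0, 0, 0]],
    [[0, 0, 0.06], [0, 0, 0]],
    [[0, 0, 0.06], [0, 0, 0]],
    [[0, 0, 0.06], [0, 0, 0]],
    [[0, 0, 0], [0, 0, 0]],
    [[0, 0, 0], [0, 0, 0]],
    [[0, 0, 0], [0, 0, 0]],
  ],
)

```text
t: 10.8
ee_pos: [0.542, -0.214, 0.0651]
orientation: [3.141, 0.0, 1.342]
wrist_force: [0.3, -0.7, -2.1]
grip_width: 0.127
grip_force: 49.7
```

Call:
carry_out(
  steps=[
    [[0, 0, 0.02], [0, 0, 0]],
    [[0, 0, 0.02], [0, 0, 0]],
    [[0, 0, 0], [0, 0, 0]],
    [[0, 0, 0], [0, 0, 0]],
  ],
)

```text
t: 11.2
ee_pos: [0.5419, -0.214, 0.0633]
orientation: [3.141, -0.0, 1.342]
wrist_force: [-2.0, 0.6, 4.4]
grip_width: 0.131
grip_force: 50.6
```

Contact (+4 N). I release and go up.

Call:
carry_out(
  steps=[
    [[0, 0, 0], [0, 0, 0]],
    [[0, 0, 0], [0, 0, 0]],
    [[0, 0, 0], [0, 0, 0]],
    [[0, 0, 0], [0, 0, 0]],
    [[0, 0, 0], [0, 0, 0]],
    [[0, 0, -0.1], [0, 0, 0]],
    [[0, 0, -0.3], [0, 0, 0]],
    [[0, 0, -0.6], [0, 0, 0]],
    [[0, 0, -0.6], [0, 0, 0]],
    [[0, 0, -0.6], [0, 0, 0]],
    [[0, 0, -0.6], [0, 0, 0]],
    [[0, 0, -0.6], [0, 0, 0]],
    [[0, 0, -0.5], [0, 0, 0]],
    [[0, 0, -0.2], [0, 0, 0]],
    [[0, 0, 0], [0, 0, 0]],
  ],
  grip=0.5,
)

```text
t: 12.7
ee_pos: [0.5427, -0.2144, 0.2701]
orientation: [3.137, 0.0, 1.342]
wrist_force: [0.0, -0.1, -1.0]
grip_width: 0.501
grip_force: 0.0
```

Run:
```python
from h import *
im,d,T,W=wrist("pics/w4.png")
vv,uu=np.mgrid[0:420,0:560];u=np.c_[uu.ravel(),vv.ravel()];D=dep("wrist",u,d,W)
near=np.linalg.norm(D[:,:2]-[.541,-.2166],axis=1)<.09
for nm,a,b in (("rib",.073,.09),("roof",.04,.052)):
    k=(D[:,2]>a)&(D[:,2]<b)&near; m=k.reshape(420,560).astype(np.uint8); n,l,s,c=cv2.connectedComponentsWithStats(m)
    i=1+s[1:,4].argmax(); kk=(l==i).ravel(); print(nm,rect(D[kk]),D[kk].mean(0).round(4))
u=px(mask(im,(45,100,40),(75,255,255)));print("pad",rect(ray("wrist",u,.006,W)))
# handle approach: target over handle (547.5,182), yaw 104.1
e=(np.array([.5475,.182,.25])-T[:3,3])@T[:3,:3];print("to handle in tool/0.05",(e/.05).round(2))
```

```text
t 12.7 pos [ 0.5427 -0.2144  0.2701] rpy [1.7976e+02 1.0000e-02 7.6900e+01] w 0.501
rib (array([ 540.6, -217.3]), array([11.2, 69.3]), 77.05) [ 0.541  -0.2163  0.0806]
roof (array([ 540.9, -217.8]), array([ 72.2, 119.8]), 76.98) [ 0.5419 -0.2134  0.0458]
pad (array([ 539.8, -218.8]), array([108.5, 157.5]), 76.95)
to handle in tool/0.05 [ 7.74 -1.71  0.39]
```

The cover lies within 2 mm and 0.1° of the pad. On to the handle.

Call:
carry_out(
  steps=[
    [[0.1, -0.02, 0], [0, 0, 0]],
    [[0.25, -0.05, 0], [0, 0, 0]],
    [[0.4, -0.09, 0], [0, 0, 0]],
    [[0.46, -0.102, 0], [0, 0, 0]],
    [[0.46, -0.102, 0], [0, 0, 0]],
    [[0.46, -0.102, 0], [0, 0, 0]],
    [[0.46, -0.102, 0], [0, 0, 0]],
    [[0.46, -0.102, 0], [0, 0, 0]],
    [[0.46, -0.102, 0], [0, 0, 0]],
    [[0.46, -0.102, 0], [0, 0, 0]],
    [[0.46, -0.102, 0], [0, 0, 0]],
    [[0.46, -0.102, 0], [0, 0, 0]],
    [[0.46, -0.102, 0], [0, 0, 0]],
    [[0.46, -0.102, 0], [0, 0, 0]],
    [[0.46, -0.102, 0], [0, 0, 0]],
    [[0.46, -0.102, 0], [0, 0, 0]],
    [[0.4, -0.09, 0], [0, 0, 0]],
    [[0.3, -0.07, 0], [0, 0, 0]],
    [[0.2, -0.04, 0], [0, 0, 0]],
    [[0.1, -0.02, 0], [0, 0, 0]],
  ],
)

```text
t: 14.75
ee_pos: [0.5457, 0.183, 0.2672]
orientation: [-3.141, 0.0, 1.344]
wrist_force: [0.3, 0.2, 0.2]
grip_width: 0.5
grip_force: 0.0
```

Call:
carry_out(
  steps=[
    [[0, 0, 0], [0, 0, -0.3]],
    [[0, 0, 0], [0, 0, -0.9]],
    [[0, 0, 0], [0, 0, -1]],
    [[0, 0, 0], [0, 0, -1]],
    [[0, 0, 0], [0, 0, -1]],
    [[0, 0, 0], [0, 0, -0.9]],
    [[0, 0, 0], [0, 0, -0.34]],
    [[0, 0, 0], [0, 0, 0]],
    [[0, 0, 0], [0, 0, 0]],
  ],
)

```text
t: 15.65
ee_pos: [0.5464, 0.1812, 0.2678]
orientation: [-3.142, 0.0, 1.815]
wrist_force: [0.1, -0.2, 1.0]
grip_width: 0.495
grip_force: 0.0
```

Run:
```python
from h import *
im,d,T,W=wrist("pics/w5.png")
m=mask(im,(5,130,90),(18,255,255)); n,l,s,c=cv2.connectedComponentsWithStats(m); 
for i in range(1,n):
    if s[i,4]>300:
        u=px(l==i); P=ray("wrist",u,.125,W); D=dep("wrist",u,d,W); r=rect(P);print(s[i],r,np.percentile(D[:,2],[5,50,95]).round(4))
        e=(np.array([*r[0]/1000,.125])-T[:3,3])@T[:3,:3];print("in tool mm",(e*1000).round(1))
        print(rect((D-T[:3,3])@T[:3,:3]))
u=px(mask(im,(15,60,60),(35,255,255))); 
if len(u): D=dep("wrist",u,d,W); k=np.linalg.norm(D[:,:2]-[.628,.202],axis=1)<.06; print("brass",k.sum(), rect(D[k]) if k.sum() else 0, np.median(D[k,2]) if k.sum() else 0)
```

```text
t 15.65 pos [0.5464 0.1812 0.2678] rpy [-1.8000e+02  1.0000e-02  1.0399e+02] w 0.495
[ 273  127   14  128 1655] (array([546.6, 180.9]), array([ 10.8, 111.1]), 104.32) [0.1272 0.1299 0.1314]
in tool mm [ -0.3   0.2 142.8]
(array([-20.6,   0.2]), array([ 10.7, 190.8]), 179.68)
[362 132  19  63 657] (array([613.6, 224.2]), array([ 9.6, 51.8]), 100.54) [0.0885 0.0941 0.0995]
in tool mm [ 25.5  75.7 142.8]
(array([19.5, 84. ]), array([ 7.5, 58.5]), 3.32)
brass 2533 (array([634.6, 213.5]), array([27.9, 76.4]), 100.56) 0.09992465082564633
```

View pics/w5.png

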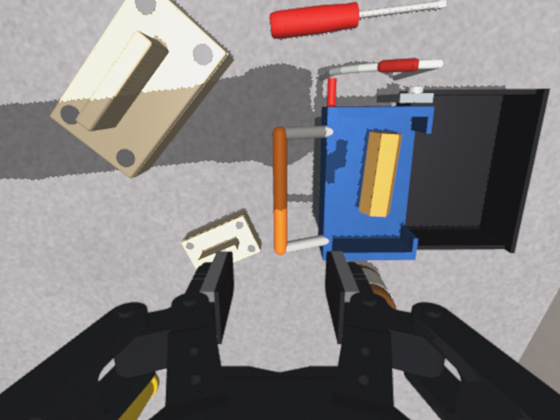

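The core lies free in the mould at (380,175) px, 28 x 76 mm. The handle bar at (280,190) px lies on the tool axis. I lower onto it.

Call:
carry_out(
  steps=[
    [[0, 0, 0.2], [0, 0, 0]],
    [[0, 0, 0.4], [0, 0, 0]],
    [[0, 0, 0.5], [0, 0, 0]],
    [[0, 0, 0.5], [0, 0, 0]],
    [[0, 0, 0.5], [0, 0, 0]],
    [[0, 0, 0.4], [0, 0, 0]],
    [[0, 0, 0.3], [0, 0, 0]],
    [[0, 0, 0.15], [0, 0, 0]],
    [[0, 0, 0.07], [0, 0, 0]],
    [[0, 0, 0], [0, 0, 0]],
  ],
  grip=0.65,
)

```text
t: 16.7
ee_pos: [0.5464, 0.1819, 0.1168]
orientation: [3.141, -0.0, 1.817]
wrist_force: [0.1, 0.7, -0.2]
grip_width: 0.349
grip_force: 0.0
```

Call:
carry_out(
  steps=[
    [[0, 0, 0], [0, 0, 0]],
    [[0, 0, 0], [0, 0, 0]],
    [[0, 0, 0], [0, 0, 0]],
    [[0, 0, 0], [0, 0, 0]],
    [[0, 0, 0], [0, 0, 0]],
  ],
  grip=1,
  grip_force=40,
)

```text
t: 17.2
ee_pos: [0.5468, 0.1821, 0.1178]
orientation: [3.14, -0.0, 1.817]
wrist_force: [-1.6, -0.4, 6.5]
grip_width: 0.126
grip_force: 39.4
```

Call:
carry_out(
  steps=[
    [[0, 0.057, -0.109], [0, 0, 0]],
    [[0, 0.057, -0.109], [0, 0, 0]],
    [[0, 0.066, -0.104], [0, 0, 0]],
    [[0, 0.066, -0.104], [0, 0, 0]],
    [[0, 0.076, -0.098], [0, 0, 0]],
    [[0, 0.076, -0.098], [0, 0, 0]],
    [[0, 0.083, -0.09], [0, 0, 0]],
    [[0, 0.083, -0.09], [0, 0, 0]],
    [[0, 0.091, -0.084], [0, 0, 0]],
    [[0, 0.091, -0.084], [0, 0, 0]],
    [[0, 0.098, -0.075], [0, 0, 0]],
    [[0, 0.098, -0.075], [0, 0, 0]],
  ],
)

```text
t: 18.4
ee_pos: [0.5889, 0.1929, 0.1736]
orientation: [-3.135, 0.0, 1.817]
wrist_force: [-13.5, -2.4, 8.3]
grip_width: 0.121
grip_force: 39.3
```

Call:
carry_out(
  steps=[
    [[0, 0.104, -0.066], [0, 0, 0]],
    [[0, 0.104, -0.066], [0, 0, 0]],
    [[0, 0.11, -0.056], [0, 0, 0]],
    [[0, 0.11, -0.056], [0, 0, 0]],
    [[0, 0.114, -0.047], [0, 0, 0]],
    [[0, 0.114, -0.047], [0, 0, 0]],
    [[0, 0, 0], [0, 0, 0]],
    [[0, 0, 0], [0, 0, 0]],
  ],
)

```text
t: 19.2
ee_pos: [0.6245, 0.202, 0.1931]
orientation: [3.139, -0.001, 1.817]
wrist_force: [-7.2, -1.0, 8.0]
grip_width: 0.121
grip_force: 41.4
```

Run:
```python
from h import *
T,o=tool(); p=o["ee_pos"]+[0,0,.008]; c,s=np.cos(np.radians(14.2)),np.sin(np.radians(14.2))
x=(p[:2]-[.5468,.1821])@[c,s]-.128; z=p[2]-.1258+.06
print(o["ee_pos"],x,z,np.hypot(x,z),"tip",154.9-np.degrees(np.arctan2(z,x)))
im,d=get_image("side"); im2,d2=get_image("top")
cv2.imwrite("pics/s6.png",np.hstack([cv2.resize(im[110:230,230:390],None,fx=2.5,fy=2.5),cv2.resize(im2[120:240,150:270],None,fx=2.5,fy=2.5)]))
```

```text
[0.62452423 0.20196661 0.19314075] -0.0477771838000519 0.13534075296074607 0.14352623002031942 tip 45.45625374071554
```

View pics/s6.png

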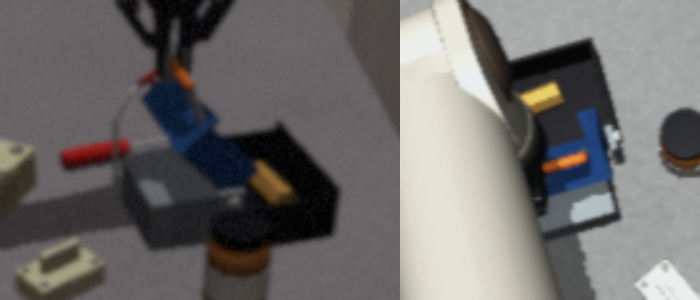

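The mould stands at about 45° and the core has rolled out into the tray, at (270,180) px in the left half and (540,97) in the right half. I hold it there.

Call:
carry_out(
  steps=[
    [[0, 0, 0], [0, 0, 0]],
    [[0, 0, 0], [0, 0, 0]],
    [[0, 0, 0], [0, 0, 0]],
    [[0, 0, 0], [0, 0, 0]],
    [[0, 0, 0], [0, 0, 0]],
    [[0, 0, 0], [0, 0, 0]],
    [[0, 0, 0], [0, 0, 0]],
    [[0, 0, 0], [0, 0, 0]],
    [[0, 0, 0], [0, 0, 0]],
    [[0, 0, 0], [0, 0, 0]],
    [[0, 0, 0], [0, 0, 0]],
    [[0, 0, 0], [0, 0, 0]],
  ],
)

```text
t: 20.5
ee_pos: [0.6245, 0.202, 0.1932]
orientation: [3.139, -0.001, 1.817]
wrist_force: [-6.7, -0.8, 7.5]
grip_width: 0.12
grip_force: 41.3
```

Run:
```python
from h import *
im,d=get_image("top"); 
vv,uu=np.mgrid[120:240,150:270]
u=px(mask(im,(15,90,60),(35,255,255),(175,135,245,185))); D=dep("top",u,d)
o=np.array([.6274,.2025]);a=np.radians(14.2);R=np.array([[np.cos(a),-np.sin(a)],[np.sin(a),np.cos(a)]])
print(len(u),rect(D),np.percentile(D[:,2],[5,50,95]),"in stand",(D.mean(0)[:2]-o)@R)
```

```text
159 (array([701.9, 209.1]), array([ 46. , 161.6]), 22.86) [0.00375847 0.02759395 0.20138992] in stand [ 0.12297605 -0.0064522 ]
```

The core is low in the tray (top about 0.03 m). I bring the mould back down along the same arc.

Call:
carry_out(
  steps=[
    [[0, -0.114, 0.047], [0, 0, 0]],
    [[0, -0.114, 0.047], [0, 0, 0]],
    [[0, -0.11, 0.056], [0, 0, 0]],
    [[0, -0.11, 0.056], [0, 0, 0]],
    [[0, -0.104, 0.066], [0, 0, 0]],
    [[0, -0.104, 0.066], [0, 0, 0]],
    [[0, -0.098, 0.075], [0, 0, 0]],
    [[0, -0.098, 0.075], [0, 0, 0]],
    [[0, -0.091, 0.084], [0, 0, 0]],
    [[0, -0.091, 0.084], [0, 0, 0]],
    [[0, -0.083, 0.09], [0, 0, 0]],
    [[0, -0.083, 0.09], [0, 0, 0]],
    [[0, -0.076, 0.098], [0, 0, 0]],
    [[0, -0.076, 0.098], [0, 0, 0]],
    [[0, -0.066, 0.104], [0, 0, 0]],
    [[0, -0.066, 0.104], [0, 0, 0]],
    [[0, -0.057, 0.109], [0, 0, 0]],
    [[0, -0.057, 0.109], [0, 0, 0]],
    [[0, 0, 0.02], [0, 0, 0]],
    [[0, 0, 0], [0, 0, 0]],
  ],
)

```text
t: 22.55
ee_pos: [0.5469, 0.1821, 0.116]
orientation: [3.14, -0.0, 1.817]
wrist_force: [-0.1, 1.0, 3.3]
grip_width: 0.124
grip_force: 44.8
```

Call:
carry_out(
  steps=[
    [[0, 0, 0.03], [0, 0, 0]],
    [[0, 0, 0.03], [0, 0, 0]],
    [[0, 0, 0], [0, 0, 0]],
  ],
)

```text
t: 22.85
ee_pos: [0.5469, 0.182, 0.1158]
orientation: [3.14, 0.0, 1.817]
wrist_force: [-8.6, -2.5, 25.0]
grip_width: 0.124
grip_force: 46.9
```

It is against a firm stop, so the mould is level. I relax, release and rise.

Call:
carry_out(
  steps=[
    [[0, 0, -0.04], [0, 0, 0]],
    [[0, 0, 0], [0, 0, 0]],
    [[0, 0, 0], [0, 0, 0]],
  ],
)

```text
t: 23.15
ee_pos: [0.5469, 0.1821, 0.1159]
orientation: [3.14, -0.0, 1.817]
wrist_force: [-3.2, -0.1, 11.2]
grip_width: 0.119
grip_force: 45.6
```

Call:
carry_out(
  steps=[
    [[0, 0, 0], [0, 0, 0]],
    [[0, 0, 0], [0, 0, 0]],
    [[0, 0, 0], [0, 0, 0]],
    [[0, 0, 0], [0, 0, 0]],
    [[0, 0, -0.1], [0, 0, 0]],
    [[0, 0, -0.2], [0, 0, 0]],
    [[0, 0, -0.4], [0, 0, 0]],
    [[0, 0, -0.5], [0, 0, 0]],
    [[0, 0, -0.5], [0, 0, 0]],
    [[0, 0, -0.5], [0, 0, 0]],
    [[0, 0, -0.5], [0, 0, 0]],
    [[0, 0, -0.3], [0, 0, 0]],
    [[0, 0, 0], [0, 0, 0]],
    [[0, 0, 0], [0, 0, 0]],
  ],
  grip=0.65,
)

```text
t: 24.55
ee_pos: [0.5462, 0.1818, 0.2651]
orientation: [3.141, -0.0, 1.817]
wrist_force: [-0.0, -0.9, 0.2]
grip_width: 0.349
grip_force: 0.0
```

Run:
```python
from h import *
im,d,T,W=wrist("pics/w7.png")
m=mask(im,(5,130,90),(18,255,255)); n,l,s,c=cv2.connectedComponentsWithStats(m)
for i in range(1,n):
    if s[i,4]>300:
        u=px(l==i); D=dep("wrist",u,d,W); print(s[i],rect(ray("wrist",u,.125,W)),"z",np.percentile(D[:,2],[5,50,95]).round(4))
u=px(mask(im,(15,110,60),(35,255,255),(360,60,560,300)));D=dep("wrist",u,d,W);print("core",len(u),rect(D),np.percentile(D[:,2],[5,50,95]).round(3))
u=px(mask(im,(100,120,40),(125,255,255)));D=dep("wrist",u,d,W);print("blue z",np.percentile(D[:,2],[2,50,98]).round(4))
```

```text
t 24.55 pos [0.5462 0.1818 0.2651] rpy [179.95  -0.   104.11] w 0.349
[453 124  31  72 886] (array([687.7, 246.6]), array([22.2, 58. ]), 110.28) z [0.0046 0.0245 0.0307]
[ 273  128   14  129 1685] (array([546.6, 180.9]), array([ 10.9, 111.2]), 104.43) z [0.1273 0.1299 0.1314]
core 1979 (array([680.3, 222.9]), array([196.3, 241.6]), 129.25) [0.006 0.029 0.032]
blue z [0.0732 0.0752 0.1108]
```

View pics/w7.png

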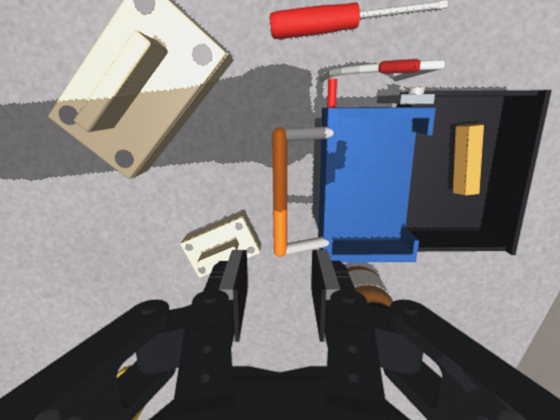

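The mould is level, with the handle at the same height as at the start. The core lies flat in the tray at (467,158) px with its top at 0.03 m, and the gripper is free.

```bash
python3 -c "
from workcell import manip
print(manip.job_done())"
```

```text
the job is handed in; nothing more can be done
None
```

The job is handed in, with no verdict returned: my last measurements showed the cover within 2 mm of the pad's centre and square with it, the mould back level after being held at about 45° for over a second, the core lying in the tray, and the gripper clear.

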